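# Line up sample cassettes by tipping the fence tray

### The arm

A 7-joint arm with a two-finger parallel gripper is mounted at the origin on the work surface. World frame = base frame: x ahead of the robot, y to its left, z up, the work surface at z = 0. Lengths are in m, angles in rad, forces in N, time in s.
With the tool pointing down it reaches from about 0.35 to 0.9 m from the base axis. Payload 8.1 kg.
Tool frame: the origin (TCP) lies at the very end of the fingers, on their centre line; the grasp point (between the pads) lies 19 mm behind it; z points along the fingers, y is the line along which they close (so a half turn about z gives the same grasp; the last joint's range is limited). The gripper opens to 92 mm and grips with 3 to 60 N. Pads are 19 mm wide; open, the fingers measure 130 mm over their backs; the gripper's body (75 mm by 190 mm) begins 47 mm behind the grasp point.
Start: joints at [-1.411, 0.434, 0.025, 1.573, -0.012, 1.134, -0.075], TCP at [0.162, 0.604, 0.188] pointing down, gripper open.
Joint ranges: [-2.62, 2.62], [-0.44, 2.09], [-1.27, 1.32], [0.08, 2.57], [-1.32, 4.46], [0.12, 2], [-2.74, 2.74]. Speed limits (rad/s): [2.22, 2.22, 3.01, 3.01, 3.14, 3.14, 3.14].

### API

Orientations are given as a rotation vector (axis times angle).
In Python, from cell import readout, cams, job gives the robot as it stands.
- The arm moves only by the tool drive_tool, never from a script. Its argument "commands" is a list of rows, each a list of 3 entries, a list of its own where there are three numbers: the turn, a rotation vector about the tool's x, y, z in rad, then the shift along the tool's x, y, z in cm, then the gripper's target within -1 to 1 (fully open at 1, half-way at 0, shut at -1). A call has 1 to 20 rows; each row is the pose to reach, as a shift and turn from the pose commanded when the call began, along the tool's axes at that moment; what a row does not reach only later rows make up. A row lasts 1/12 s, in which the tool goes at most 41.7 mm and 7.16 degrees, less where a joint would pass 70% of its speed; a pose out of reach is approached as far as the arm can. A call with a gripper value outside its range is refused whole. The fingers move at their own pace and stop on an object; "newtons" is the grip in N (left out, the last holds). Time passes only in rows, so rows that repeat a pose let the fingers close. It gives the time, the measured TCP pose, the force, the opening and the grip force at its end, in the units of the state.
- readout.observe(): the state, without advancing time (a new reading comes with each control period).
- cams.get_image(name): name is "scene" or "top" or "wrist"; returns the picture (420x560x3 uint8, blue, green, red); there is no depth.
- cams.camera_info(name): a dict with "camera_matrix" (3x3 intrinsics, pixels), "k1" (the pictures are not rectified: a ray, as slopes to the right and down, at radius r is drawn at 1 + k1 r^2 times it, then the intrinsics apply), "R" (3x3) and "t" (3): a world point X has camera coordinates R X + t. Camera axes: x right, y down, z forward; pixel columns grow to the right and rows downward; lengths in m; the calibration is good to about 2 mm. A picture is of the moment at which its call begins: read the wrist's pose just before it. camera_info takes no time and is no camera call; for the wrist camera it gives the pose at the moment of the call.
- job.sign_off(): hands the job in; it is judged then, once.
The state is a dict: "clock": time; "joints": joint angles; "dq": joint speeds; "joint_efforts": joint torques, N m; "position": TCP position; "ee_rot": TCP orientation; "force": force on the tool from outside, world axes, zero at the start; "ft_torque": the same for the moment, N m; "width": opening from 0.0 (shut) to 1.0 (fully open); "gripper_force": force on a finger pad.
Only numpy, scipy, OpenCV 4.12 (cv2) and the standard library are available. Lean on these libraries where they do the work, as an engineer would, in place of code of your own. Each camera call takes 0.05 s, during which the arm holds its last target. There are 200 camera calls.

### The job

Unlock the sorting tray by pressing its knob down firmly and turning it counterclockwise as far as it goes, and let the knob spring up again; then raise the tray by its handle so that all four cassettes slide into one row, each with its long side flat against the fence. Lower the tray gently until it lies flat, without dropping it. The cassettes are clean, so do not touch them, and leave the other things on the bench where they are.

Things in the scene. Friction and masses are not known exactly. Their poses are not given: they have to be found in the camera images.
- knob (a point): Push-and-turn lock knob at the tray's left (+y) end: a black disc 60 mm across with a smooth upright round grey grip on top, 32 mm across and 28 mm tall. Point on the turning axis, 14 mm above the disc's top face, 14 mm below the grip's top, about 112 mm above the table; z up. The point turns and sinks with the knob. Turned without pressing, the fingers slip round the grip.
- lock (a joint): Turn of the knob and of the steel finger below it that lies over the tray's side tab: 0 = locked, positive = counterclockwise seen from above, end stop 1.3 rad. The finger is clear of the tray from 1.1 rad on.
- cap (a joint): How far the knob is pressed down (m): 0 = up, 0.010 = fully down. A spring resists: 4 N to start, 11 N fully down. Unpressed, a lug under the disc meets a fixed stop and blocks turning; pressed beyond 8.5 mm it passes below the stop. Keep it pressed for the first 0.8 rad of turning; after that it may spring up.
- handle (a point): Middle of the tray's steel handle bar, on its centre line. The bar is 10 mm thick and runs level for 120 mm along this point's y axis, on the robot's side of the tray, 55 mm off the tray's edge, 50 mm above the table with the tray down; fingers can close on it across x or hook under it. It moves with the tray.
- tray (a joint): Tilt of the tray: 0 = flat on its base, positive = handle edge raised, end stop 0.6 rad. Hinged below its fence; it falls back by its own weight (about 2.5 N at the handle) when let go. The slippery cassettes begin to slide somewhere between 0.2 and 0.36 rad; a skewed one may need a steeper tilt or a little shaking to lie flat.
- fence (a point): Middle of the foot of the fence, a steel wall 22 mm high, 264 long along the tray's far edge, on the face the cassettes meet, level with the tray floor (46 mm above the table when flat). The fence runs along y; x points through it, away from the cassettes; z up. Tray floor 181 by 254 mm; near rim 8 mm high, side rims 12. In this frame the hinge line is at x +4, z -6, the handle at x -241, z +4 (mm).
- cassette0: One of four identical closed white sample cassettes lying loose on the tray, 26 mm (x) by 46 mm (y, the long side) by 10 mm (z), 25 g; origin at the centre of its underside.
- cassette1: One of four identical closed white sample cassettes lying loose on the tray, 26 mm (x) by 46 mm (y, the long side) by 10 mm (z), 25 g; origin at the centre of its underside.
- cassette2: One of four identical closed white sample cassettes lying loose on the tray, 26 mm (x) by 46 mm (y, the long side) by 10 mm (z), 25 g; origin at the centre of its underside.
- cassette3: One of four identical closed white sample cassettes lying loose on the tray, 26 mm (x) by 46 mm (y, the long side) by 10 mm (z), 25 g; origin at the centre of its underside.
- jar: Bystander: small open glass cup, 48 mm across, 50 mm high, standing near the handle; origin at the centre of its underside.
- marker: Bystander: blue and black marker pen lying near the handle, 110 mm along its y, 12 mm thick; origin under its middle.
- wash_bottle: Bystander: white plastic bottle, 68 mm across, 190 mm high; origin at the centre of its underside.
- beaker: Bystander: open glass beaker, 72 mm across, 90 mm high; origin at the centre of its underside.
- tip_box: Bystander: blue box with clear lid, 122 by 82 by 72 mm; origin at the centre of its underside.
Not all that is in view belongs to the job. What is shaped like the cassette3 but green or orange is not meant.

How it is judged:
By the outcome, as a careful person would: the job done as asked, in the order asked, and still so for the second after the job is handed in, with the robot touching nothing.
It also fails if it takes over 51 s, if anything falls off the work surface, if the arm or the gripper's body presses on something with over 40 N, if the wrist force passes 120 N, or if a joint passes its speed limit or range.

## Working session

There is one attempt and no reset: what is moved stays moved. The work goes in short steps, Python scripts to look and compute and a tool call to move; the robot and the scene stay as the last step left them, time stands still between calls to the robot, and variables do not carry over. Pictures are saved under pics/ and viewed, at most 10 in all, crops included, and the job is handed in when it is done.

Besides the shell and the picture viewer there is one more tool, called as name(argument=value, ...) on one line, values as JSON. drive_tool: Moves the arm, as the interface text tells. Its arguments: {"type":"object","properties":{"commands":{"type":"array"},"newtons":{"type":"number"}},"required":["commands"]}

```bash
mkdir -p pics; ls; python3 - <<'E'
from cell import readout,cams
import cv2
print(readout.observe())
for n in("scene","top"):
    im=cams.get_image(n); cv2.imwrite(f"pics/{n}0.png",im)
    i=cams.camera_info(n); print(n,i)
E
```

```text
pics
{'clock': 0.0, 'joints': array([-1.41063862,  0.43518956,  0.0249539 ,  1.57411185, -0.0115626 ,
        1.13398537, -0.07511971]), 'dq': array([ 0.00125543,  0.00141862, -0.00086251, -0.00172837,  0.00039803,
        0.00154298, -0.00066079]), 'joint_efforts': array([ 9.13672357e-04, -6.67845511e+01,  9.85954776e-01, -3.14451420e+01,
       -6.03341474e-02,  4.32565960e-02,  1.88435511e-04]), 'position': array([0.16225452, 0.60297675, 0.18715986]), 'ee_rot': array([-4.11635534e-01, -3.11446949e+00,  2.43394825e-03]), 'force': array([0.2105272 , 0.47755676, 0.62905109]), 'ft_torque': array([ 0.03587599,  0.00295299, -0.06062134]), 'gripper_force': 0.0, 'width': 1.0006424323020349}
scene {'camera_matrix': array([[407.16195452,   0.        , 282.08626604],
       [  0.        , 407.16195452, 206.03045143],
       [  0.        ,   0.        ,   1.        ]]), 'k1': 0.03565513886902134, 'R': array([[-0.36065271,  0.9326958 ,  0.0028573 ],
       [ 0.78317425,  0.3044969 , -0.54214364],
       [-0.50652514, -0.19328781, -0.84028097]]), 't': array([ 0.2008415 , -0.38177132,  1.40123696])}
top {'camera_matrix': array([[424.04535864,   0.        , 282.2780596 ],
       [  0.        , 424.04535864, 211.63284227],
       [  0.        ,   0.        ,   1.        ]]), 'k1': -0.05465188286729443, 'R': array([[-1.26999085e-01, -9.91902586e-01,  7.01403246e-04],
       [-9.68733564e-01,  1.23880613e-01, -2.14962497e-01],
       [ 2.13134966e-01, -2.79795133e-02, -9.76622052e-01]]), 't': array([0.04037719, 0.56251802, 1.18824477])}
```

View pics/scene0.png

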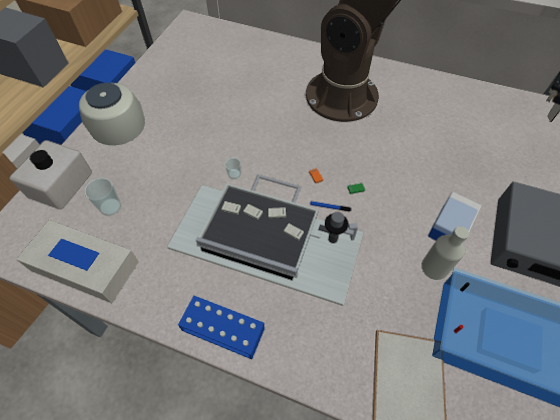

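View pics/top0.png

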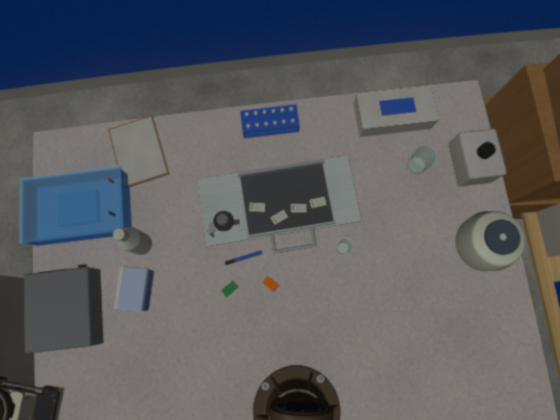

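The scene view shows the tray at (257,228), the handle at (277,185) and the knob at (337,222). In the top view the knob is at (223,221), the handle at (294,240), the marker at (244,257) and the jar at (344,246). I'll enlarge both views.

```bash
python3 - <<'E'
import cv2,numpy as np
a=cv2.imread("pics/top0.png")[150:275,190:370]; b=cv2.imread("pics/scene0.png")[150:280,165:365]
a=cv2.resize(a,None,fx=4,fy=4,interpolation=2); b=cv2.resize(b,None,fx=4,fy=4,interpolation=2)
a=cv2.convertScaleAbs(a,alpha=1.7)
cv2.imwrite("pics/topc.png",a);cv2.imwrite("pics/scenec.png",b)
E
```

```text
(no output)
```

View pics/topc.png

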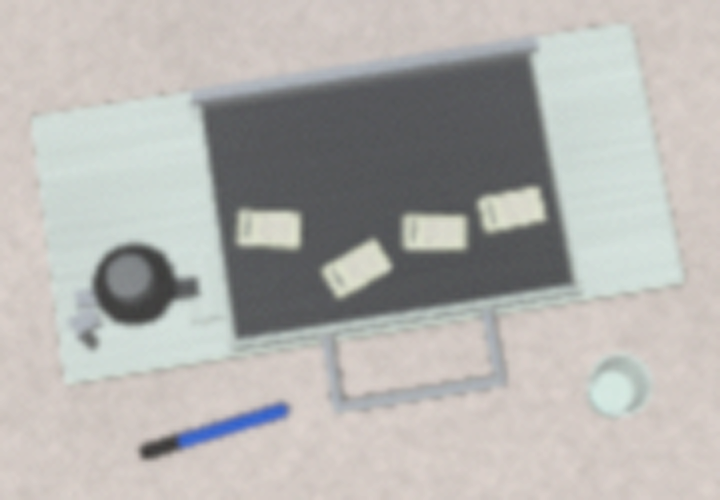

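View pics/scenec.png

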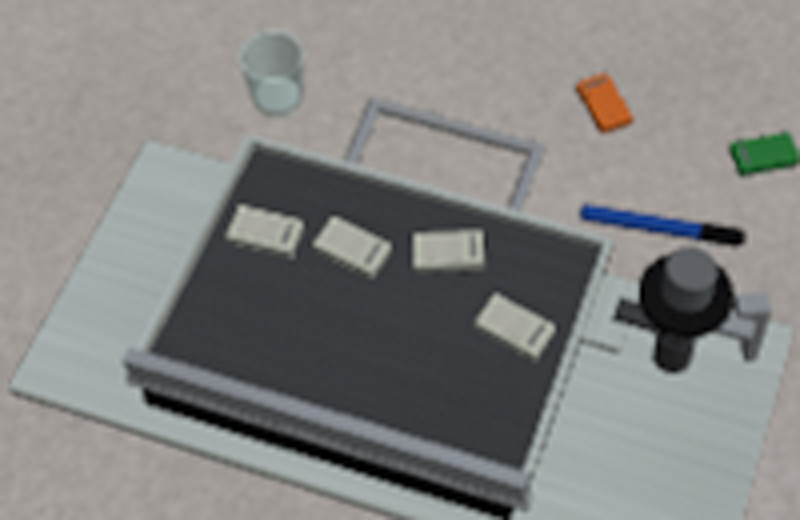

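```bash
cat > h.py <<'E'
import numpy as np,cv2
from scipy.spatial.transform import Rotation as Rn
from cell import cams,readout
def ray(info,u,v):
    K=info["camera_matrix"];d=np.array([(u-K[0,2])/K[0,0],(v-K[1,2])/K[1,1]]);s=d.copy()
    for _ in range(20): s=d/(1+info["k1"]*(s@s))
    R=np.array(info["R"]);return -R.T@info["t"],R.T@np.r_[s,1]
def at(info,u,v,z):
    c,d=ray(info,u,v);return c+d*(z-c[2])/d[2]
def tri(l):
    A=0;b=0
    for c,d in l:
        d=d/np.linalg.norm(d);P=np.eye(3)-np.outer(d,d);A=A+P;b=b+P@c
    return np.linalg.solve(A,b)
def rel(p,yaw_y=None,s=None):
    """shift in tool axes, cm, from current pose to TCP target p"""
    s=s or readout.observe();R=Rn.from_rotvec(s["ee_rot"])
    return R.inv().apply(np.array(p)-s["position"])*100
E
python3 - <<'E'
from h import *
np.set_printoptions(precision=4,suppress=True)
T=cams.camera_info("top");S=cams.camera_info("scene")
t=lambda u,v:((u+.5)/4-.5+190,(v+.5)/4-.5+150)
s=lambda u,v:((u+.5)/4-.5+165,(v+.5)/4-.5+150)
for n,a,b,z in[("grip",(128,275),(692,265),.126),("hL",(340,404),(540,150),.05),("hR",(500,379),(374,104),.05),("fL",(197,97),(525,478),.068),("fR",(537,45),(130,358),.068)]:
    print(n,at(T,*t(*a),z),at(S,*s(*b),z),tri([ray(T,*t(*a)),ray(S,*s(*b))]))
for n,a,z in[("disc",(134,284),.098),("jar",(615,392),0.0),("stopbr",(85,318),.06),("mk1",(145,452),.006),("mk2",(285,410),.006)]: print(n,at(T,*t(*a),z))
o=readout.observe();print(Rn.from_rotvec(o["ee_rot"]).as_matrix())
W=cams.camera_info("wrist");print(-W["R"].T@W["t"],W["R"])
E
```

```text
grip [0.5513 0.1404 0.126 ] [0.5502 0.1416 0.126 ] [0.5509 0.141  0.127 ]
hL [0.4529 0.0053 0.05  ] [0.4509 0.011  0.05  ] [0.452  0.0082 0.0507]
hR [ 0.4562 -0.1131  0.05  ] [ 0.4559 -0.1117  0.05  ] [ 0.456  -0.1124  0.05  ]
fL [0.6928 0.0829 0.068 ] [0.6933 0.0879 0.068 ] [0.6929 0.0854 0.0658]
fR [ 0.701  -0.1754  0.068 ] [ 0.7063 -0.1701  0.068 ] [ 0.7032 -0.1751  0.0597]
disc [0.5504 0.1401 0.098 ]
jar [ 0.4417 -0.2032  0.    ]
stopbr [0.5379 0.1826 0.06  ]
mk1 [0.441  0.1551 0.006 ]
mk2 [0.4592 0.047  0.006 ]
[[-0.9656  0.2599 -0.0002]
 [ 0.2599  0.9656 -0.0014]
 [-0.0001 -0.0014 -1.    ]]
[0.0933 0.6219 0.3836] [[ 0.2596  0.9657 -0.0026]
 [ 0.9302 -0.2493  0.2694]
 [ 0.2596 -0.0724 -0.963 ]]
```

The positions are consistent: knob at (0.551, 0.1405), handle middle at (0.454, -0.053), tray yaw about 0.035. I'll move to above the knob, going over the bottle.

drive_tool(commands=[[[0,0,0],[0,0,-7],0.4],[[0,0,0],[0,0,-7],0.4],[[0,0,0.3],[-3,-2,-7],0.4],[[0,0,1.745],[-49.6,-34.5,-7],0.4],[[0,0,1.745],[-49.6,-34.5,-7],0.4],[[0,0,1.745],[-49.6,-34.5,-7],0.4],[[0,0,1.745],[-49.6,-34.5,-7],0.4],[[0,0,1.745],[-49.6,-34.5,-7],0.4],[[0,0,1.745],[-49.6,-34.5,-7],0.4],[[0,0,1.745],[-49.6,-34.5,-7],0.4],[[0,0,1.745],[-49.6,-34.5,-7],0.4],[[0,0,1.745],[-49.6,-34.5,-7],0.4],[[0,0,1.745],[-49.6,-34.5,-7],0.4],[[0,0,1.745],[-49.6,-34.5,-7],0.4],[[0,0,1.745],[-49.6,-34.5,-7],0.4],[[0,0,1.745],[-49.6,-34.5,-7],0.4],[[0,0,1.745],[-49.6,-34.5,-7],0.4],[[0,0,1.745],[-49.6,-34.5,-7],0.4],[[0,0,1.745],[-49.6,-34.5,-7],0.4],[[0,0,1.745],[-49.6,-34.5,-5],0.4]])

```text
clock: 1.77
position: [0.5534, 0.1424, 0.2404]
ee_rot: [2.65, 1.687, 0.008]
force: [1.0, 0.4, 0.5]
width: 0.7
gripper_force: 0.0
```

```bash
python3 - <<'E'
from h import *
np.set_printoptions(precision=4,suppress=True)
o=readout.observe();print(o["clock"],o["joints"],o["position"],o["width"]);R=Rn.from_rotvec(o["ee_rot"]).as_matrix();print(R)
cv2.imwrite("pics/w1.png",cams.get_image("wrist"))
i=cams.camera_info("wrist");np.savez("w1.npz",**i)
print(rel([.551,.1405,.10]))
E
```

```text
1.7667 [-0.7797  0.3273  0.5899  1.6692 -0.1946  1.1992 -0.5809] [0.5534 0.1424 0.2404] 0.6995269424894822
[[ 0.4229  0.9061  0.0043]
 [ 0.9061 -0.423   0.0023]
 [ 0.0039  0.0029 -1.    ]]
[-0.1333  0.1881 13.4818]
```

View pics/w1.png

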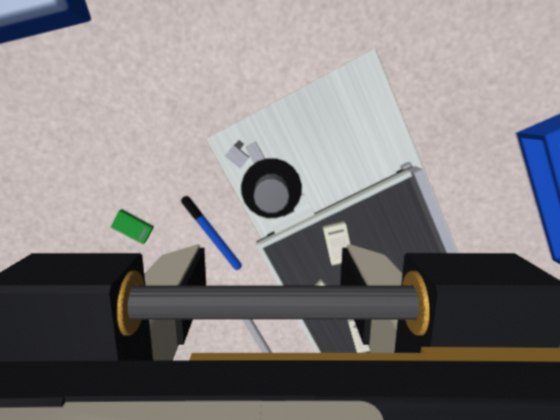

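The wrist view shows the grip top at about (271,195) and the disc centre at about (271,187).

```bash
python3 - <<'E'
from h import *
i=np.load("w1.npz")
p=at(i,271,195,.126);q=at(i,271,187,.098);print(p,q)
m=(p+q)/2;print(rel([*m[:2],.10]))
E
```

```text
[0.54875762 0.14157818 0.126     ] [0.54894813 0.1424927  0.098     ]
[-0.08462993 -0.07131222 13.48230735]
```

drive_tool(commands=[[[0,0,0],[-0.1,0,4],0.4],[[0,0,0],[-0.1,0,8],0.4],[[0,0,0],[-0.1,0,11],0.4],[[0,0,0],[-0.1,0,12.5],0.4],[[0,0,0],[-0.1,0,13],0.4],[[0,0,0],[-0.1,0,13],0.4],[[0,0,0],[-0.1,0,13],0.4]])

```text
clock: 2.4
position: [0.5515, 0.1415, 0.1088]
ee_rot: [-2.649, -1.688, -0.001]
force: [0.6, -0.7, 0.3]
width: 0.698
gripper_force: 0.0
```

```bash
python3 - <<'E'
from h import *
o=readout.observe();print(o["position"],o["force"])
print(rel([.5497,.1415,.10]))
E
```

```text
[0.55150338 0.14147732 0.108844  ] [ 0.60220157 -0.65555164  0.33018672]
[-0.07476789 -0.16469392  0.8842943 ]
```

drive_tool(commands=[[[0,0,0],[-0.1,-0.1,0.5],0.4],[[0,0,0],[-0.1,-0.1,0.8],0.4],[[0,0,0],[-0.1,-0.1,0.8],-1],[[0,0,0],[-0.1,-0.1,0.8],-1],[[0,0,0],[-0.1,-0.1,0.8],-1],[[0,0,0],[-0.1,-0.1,0.8],-1],[[0,0,0],[-0.1,-0.1,0.8],-1],[[0,0,0],[-0.1,-0.1,0.8],-1],[[0,0,0],[-0.1,-0.1,0.8],-1]], newtons=40)

```text
clock: 3.15
position: [0.55, 0.1401, 0.1]
ee_rot: [2.65, 1.687, 0.0]
force: [-0.7, -0.9, 0.5]
width: 0.243
gripper_force: 0.0
```

```bash
python3 - <<'E'
from h import *
o=readout.observe();print(o["width"],o["gripper_force"],o["force"])
a=cams.get_image("wrist");b=cams.get_image("scene")[150:290,220:420]
o=readout.observe();print(o["width"],o["gripper_force"],o["force"])
b=cv2.resize(b,(600,420),interpolation=2)
cv2.imwrite("pics/w2.png",np.hstack([cv2.resize(a,(400,300)),cv2.resize(b,(400,300))]))
E
```

```text
0.24300556936636247 0.0 [-0.67271035 -0.88343016  0.53927758]
0.15442778637968826 0.0 [0.03581254 0.2612894  0.25502254]
```

View pics/w2.png

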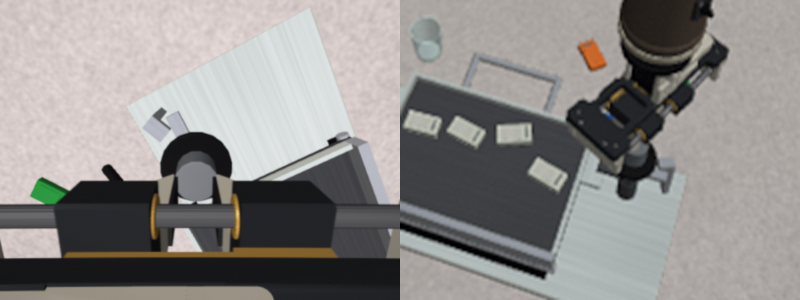

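The fingers look to be on the near side of the grip in the left view, with the grip beyond them. I'll project the expected points to check.

```bash
python3 - <<'E'
from h import *
i=cams.camera_info("wrist");o=readout.observe()
def pr(p):
    c=i["R"]@p+i["t"];s=c[:2]/c[2];s=s*(1+i["k1"]*(s@s));return (i["camera_matrix"]@np.r_[s,1])[:2]
p=o["position"];print(p,o["width"])
for z in(0,.019,.026): print(pr(p+[0,0,z]))
# grip top at seen px (full frame scale 1.4): 
for uv in((275,249),):print(at(i,*uv,.126))
a=cams.get_image("wrist");cv2.imwrite("pics/w3.png",cv2.resize(a[160:380,160:400],(720,660))[:600])
print(readout.observe()["width"])
E
```

```text
[0.54997237 0.14013643 0.09994794] 0.15442778637968826
[271.08405178 237.21545699]
[270.89816577 249.79556317]
[270.82031892 255.06291988]
[0.55329975 0.14225445 0.126     ]
0.10802049588358657
```

View pics/w3.png

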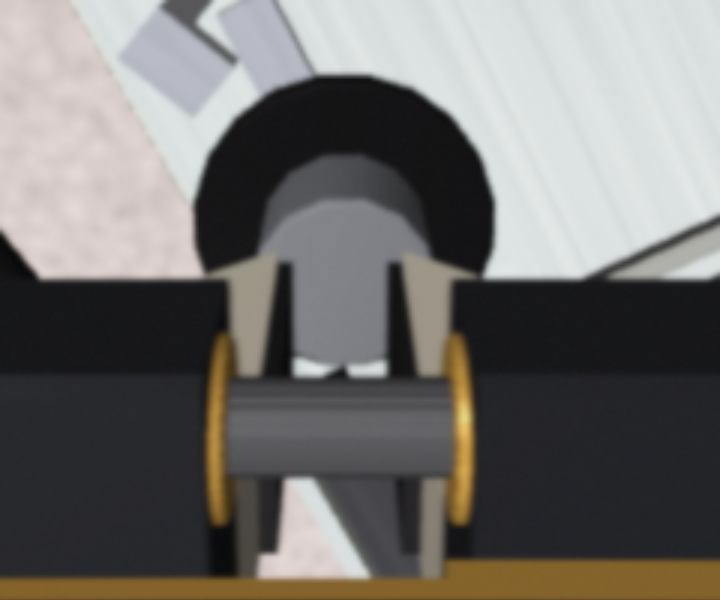

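The fingers closed to about 10 mm with no contact. Their apparent spacing suggests the real fingertips sit about 4 cm above the reported TCP, over the grip. I'll open and descend in small steps, watching the force.

drive_tool(commands=[[[0,0,0],[0,0,-0.5],0.4],[[0,0,0],[0,0,-0.5],0.4],[[0,0,0],[0,0,-0.5],0.4],[[0,0,0],[0,0,-0.5],0.4],[[0,0,0],[0,0,-0.5],0.4],[[0,0,0],[0,0,-0.5],0.4],[[0,0,0],[0,0,-0.5],0.4],[[0,0,0],[0,0,-0.5],0.4],[[0,0,0],[0,0,0],0.4],[[0,0,0],[0,0,0.4],0.4],[[0,0,0],[0,0,0.4],0.4]])

```text
clock: 4.22
position: [0.5493, 0.14, 0.0949]
ee_rot: [-2.65, -1.687, 0.002]
force: [0.1, -0.7, -0.0]
width: 0.697
gripper_force: 0.0
```

```bash
python3 - <<'E'
from h import *
i=cams.camera_info("wrist");o=readout.observe();print(i["camera_matrix"],i["k1"],o["position"],o["width"],o["force"],o["ft_torque"])
R=Rn.from_rotvec(o["ee_rot"]).as_matrix()
def pr(p):
    c=i["R"]@p+i["t"];s=c[:2]/c[2];s=s*(1+i["k1"]*(s@s));return (i["camera_matrix"]@np.r_[s,1])[:2]
for x in(.0095,-.0095):
  for y in(.032,-.032):
    for z in (0,-.04): print(x,y,z,pr(o["position"]+R@[x,y,z]))
E
```

```text
[[361.44903207   0.         272.87352528]
 [  0.         361.44903207 208.05043005]
 [  0.           0.           1.        ]] 0.01578026807869454 [0.54925043 0.14004607 0.09486328] 0.696748627478564 [ 0.14713549 -0.65382953 -0.03660294] [-0.11625508  0.06784472  0.01619527]
0.0095 0.032 0 [327.17441374 221.56964113]
0.0095 0.032 -0.04 [339.63165645 248.07924096]
0.0095 -0.032 0 [214.94007203 221.52905766]
0.0095 -0.032 -0.04 [201.5786701  248.02836071]
-0.0095 0.032 0 [325.85266499 252.53868861]
-0.0095 0.032 -0.04 [337.66302312 285.19724958]
-0.0095 -0.032 0 [216.33289062 252.49759695]
-0.0095 -0.032 -0.04 [203.65991485 285.14610192]
```

The projection matches fingertips about 40 mm above the reported TCP, so I'll treat true tip z as reported z plus 0.04. I'll descend gradually.

drive_tool(commands=[[[0,0,0],[0,0.05,1],0.4],[[0,0,0],[0,0.05,2],0.4],[[0,0,0],[0,0.05,2.6],0.4],[[0,0,0],[0,0.05,3],0.4],[[0,0,0],[0,0.05,3],0.4],[[0,0,0],[0,0.05,3],0.4]])

```text
clock: 4.72
position: [0.5503, 0.1397, 0.0656]
ee_rot: [2.65, 1.687, -0.001]
force: [0.3, -0.6, 0.0]
width: 0.699
gripper_force: 0.0
```

drive_tool(commands=[[[0,0,0],[0,0,0.2],0.4],[[0,0,0],[0,0,0.2],0.4],[[0,0,0],[0,0,0.4],0.4],[[0,0,0],[0,0,0.4],0.4]])

```text
clock: 5.05
position: [0.5504, 0.1399, 0.0618]
ee_rot: [-2.65, -1.687, -0.0]
force: [-0.1, 0.1, -0.5]
width: 0.699
gripper_force: 0.0
```

```bash
python3 - <<'E'
from h import *
o=readout.observe();print(o["position"],o["force"])
a=cams.get_image("wrist");cv2.imwrite("pics/w4.png",cv2.resize(a[140:340,140:420],(700,500)))
E
```

```text
[0.55039074 0.13992305 0.06184955] [-0.06336562  0.08777461 -0.54537727]
```

View pics/w4.png

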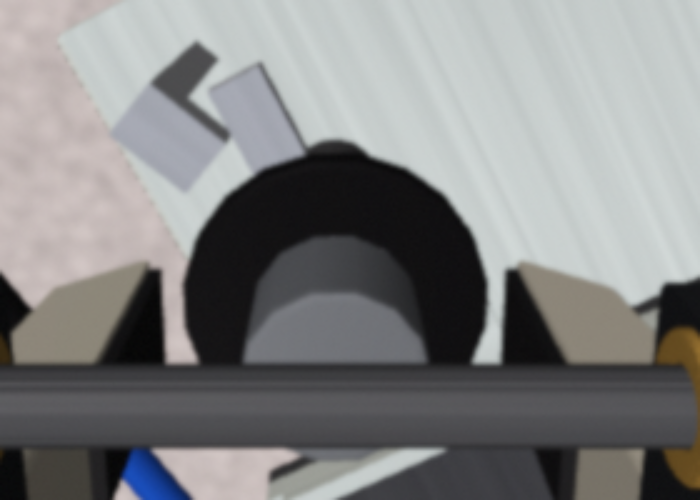

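The fingers now straddle the grip, centred on it near (335,330) in the crop. I'll close them.

drive_tool(commands=[[[0,0,0],[0,0,0],-1],[[0,0,0],[0,0,0],-1],[[0,0,0],[0,0,0],-1],[[0,0,0],[0,0,0],-1],[[0,0,0],[0,0,0],-1],[[0,0,0],[0,0,0],-1],[[0,0,0],[0,0,0],-1],[[0,0,0],[0,0,0],-1]], newtons=50)

```text
clock: 5.77
position: [0.5507, 0.1398, 0.062]
ee_rot: [2.65, 1.687, 0.001]
force: [0.9, -0.8, -1.1]
width: 0.339
gripper_force: 50.0
```

drive_tool(commands=[[[0,0,0],[0,0,0.4],-1],[[0,0,0],[0,0,0.8],-1],[[0,0,0],[0,0,1.1],-1],[[0,0,0],[0,0,1.2],-1],[[0,0,0],[0,0,1.2],-1],[[0,0,0],[0,0,1.2],-1]])

```text
clock: 6.27
position: [0.5512, 0.1399, 0.0516]
ee_rot: [-2.65, -1.686, -0.003]
force: [-5.6, -2.9, 22.2]
width: 0.338
gripper_force: 50.0
```

Pressed 10.4 mm and bottomed at 22 N. Now turn counterclockwise.

drive_tool(commands=[[[0,0,-0.1],[0,0,0.05],-1],[[0,0,-0.2],[0,0,0.05],-1],[[0,0,-0.3],[0,0,0.05],-1],[[0,0,-0.4],[0,0,0.05],-1],[[0,0,-0.5],[0,0,0.05],-1],[[0,0,-0.6],[0,0,0.05],-1],[[0,0,-0.7],[0,0,0.05],-1],[[0,0,-0.8],[0,0,0.05],-1],[[0,0,-0.9],[0,0,0.05],-1],[[0,0,-1.0],[0,0,0.05],-1],[[0,0,-1.1],[0,0,0.05],-1],[[0,0,-1.2],[0,0,0.05],-1],[[0,0,-1.28],[0,0,0.05],-1],[[0,0,-1.34],[0,0,0.05],-1],[[0,0,-1.36],[0,0,0.05],-1],[[0,0,-1.36],[0,0,0.05],-1],[[0,0,-1.36],[0,0,0.05],-1]])

```text
clock: 7.68
position: [0.5511, 0.1399, 0.0513]
ee_rot: [1.002, 2.976, 0.003]
force: [-5.2, -1.9, 23.1]
width: 0.341
gripper_force: 50.0
```

```bash
python3 - <<'E'
from h import *
o=readout.observe();print(o["joints"],o["force"],o["ft_torque"]);R=Rn.from_rotvec(o["ee_rot"]).as_matrix();print(np.degrees(np.arctan2(R[1,1],R[0,1])),R)
E
```

```text
[-0.42832674  0.49213301  0.11928271  1.87359727 -0.08118219  0.77853063
  0.65611355] [-5.20960697 -1.85563784 23.0982395 ] [-0.53824797  1.41024552 -0.53877924]
52.7953418631891 [[-7.96480055e-01  6.04662650e-01  1.61279108e-03]
 [ 6.04664594e-01  7.96479154e-01  1.29846259e-03]
 [-4.99422645e-04  2.00939722e-03 -9.99997856e-01]]
```

Turned 1.358 rad with a reaction torque, so it is at the end stop. Release upward, then open, then rise.

drive_tool(commands=[[[0,0,0],[0,0,-0.4],-1],[[0,0,0],[0,0,-0.8],-1],[[0,0,0],[0,0,-1.2],-1],[[0,0,0],[0,0,-1.2],-1],[[0,0,0],[0,0,-1.2],0.4],[[0,0,0],[0,0,-1.2],0.4],[[0,0,0],[0,0,-1.2],0.4],[[0,0,0],[0,0,-1.2],0.4],[[0,0,0],[0,0,-1.2],0.4],[[0,0,0],[0,0,-1.2],0.4],[[0,0,0],[0,0,-2],0.4],[[0,0,0],[0,0,-6],0.4],[[0,0,0],[0,0,-10],0.4],[[0,0,0],[0,0,-10],0.4],[[0,0,0],[0,0,-10],0.4]])

```text
clock: 8.93
position: [0.5523, 0.1405, 0.1526]
ee_rot: [0.999, 2.974, 0.006]
force: [0.3, 0.0, 0.4]
width: 0.701
gripper_force: 0.0
```

```bash
python3 - <<'E'
from h import *
o=readout.observe();print(o["position"]);print(rel([.4545,-.053,.15]))
a=cams.get_image("wrist");cv2.imwrite("pics/w5.png",a)
E
```

```text
[0.55228048 0.14045127 0.15258679]
[ -3.87961539 -21.32677652   0.16811388]
```

View pics/w5.png

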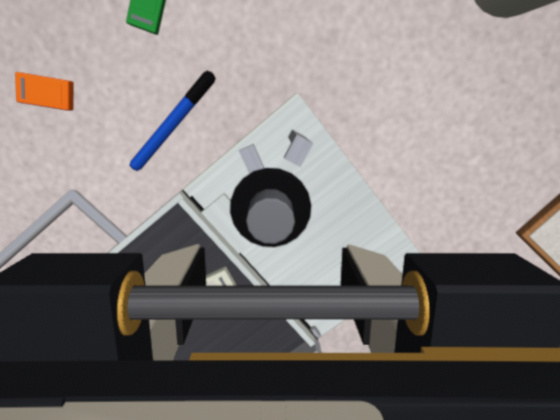

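The lock finger is off the tab. The knob disc is at (270,207), and the handle bar is visible near (73,195). Before the handle grasp I'll check how far the gripper body sits above the real fingertips.

```bash
python3 - <<'E'
from h import *
i=cams.camera_info("wrist");o=readout.observe()
R=Rn.from_rotvec(o["ee_rot"]).as_matrix()
def pr(p):
    c=i["R"]@p+i["t"];s=c[:2]/c[2];s=s*(1+i["k1"]*(s@s));return (i["camera_matrix"]@np.r_[s,1])[:2].round()
for z in(-.04,-.066,-.08,-.106,-.12):
  print(z,[pr(o["position"]+R@[x,.095,z]) for x in(.0375,-.0375)],pr(o["position"]+R@[.0095,.051,z]))
# handle corner hL outer seen at (73,195)
print(at(i,73,195,.055), at(i,90,212,.055))
E
```

```text
-0.04 [array([489., 187.]), array([464., 335.])] [383. 246.]
-0.066 [array([529., 202.]), array([496., 373.])] [402. 271.]
-0.08 [array([558., 213.]), array([518., 399.])] [416. 288.]
-0.106 [array([634., 241.]), array([572., 463.])] [450. 332.]
-0.12 [array([695., 263.]), array([613., 512.])] [477. 366.]
[0.45065171 0.00908961 0.055     ] [0.46953055 0.00976841 0.055     ]
```

The gripper body is shifted by the same 40 mm, so clearances are as specified. Next, go above the handle.

drive_tool(commands=[[[0,0,0.12],[-0.7,-4,0],-0.1],[[0,0,0.24],[-1.4,-8,0],-0.1],[[0,0,0.36],[-2.1,-12,0],-0.1],[[0,0,0.48],[-2.8,-16,0],-0.1],[[0,0,0.6],[-3.9,-21.3,0],-0.1],[[0,0,0.72],[-3.9,-21.3,0],-0.1],[[0,0,0.84],[-3.9,-21.3,0],-0.1],[[0,0,0.887],[-3.9,-21.3,2],-0.1],[[0,0,0.887],[-3.9,-21.3,4],-0.1],[[0,0,0.887],[-3.9,-21.3,4],-0.1],[[0,0,0.887],[-3.9,-21.3,4],-0.1]])

```text
clock: 9.9
position: [0.4513, -0.0535, 0.1084]
ee_rot: [-2.179, -2.259, 0.005]
force: [-1.0, 0.2, 0.7]
width: 0.453
gripper_force: 0.0
```

```bash
python3 - <<'E'
from h import *
o=readout.observe();print(o["joints"],o["position"],o["width"]);print(Rn.from_rotvec(o["ee_rot"]).as_matrix().round(4))
print(rel([.4545,-.053,-.009]))
E
```

```text
[-0.30299846  0.25956834  0.36949849  2.0932936  -0.12693914  0.81366344
  0.17923054] [ 0.45127429 -0.05350703  0.10836383] 0.45255171085009704
[[-3.620e-02  9.993e-01 -4.100e-03]
 [ 9.993e-01  3.620e-02 -5.000e-04]
 [-3.000e-04 -4.100e-03 -1.000e+00]]
[ 0.04260128  0.37244932 11.73493777]
```

drive_tool(commands=[[[0,0,0],[0,0.3,3],-0.1],[[0,0,0],[0,0.3,6],-0.1],[[0,0,0],[0,0.3,9],-0.1],[[0,0,0],[0,0.3,11],-0.1],[[0,0,0],[0,0.3,11.6],-0.1],[[0,0,0],[0,0.3,11.6],-0.1],[[0,0,0],[0,0.3,11.6],-1],[[0,0,0],[0,0.3,11.6],-1],[[0,0,0],[0,0.3,11.6],-1],[[0,0,0],[0,0.3,11.6],-1],[[0,0,0],[0,0.3,11.6],-1],[[0,0,0],[0,0.3,11.6],-1],[[0,0,0],[0,0.3,11.6],-1],[[0,0,0],[0,0.3,11.6],-1]], newtons=15)

```text
clock: 11.07
position: [0.4528, -0.0533, -0.0065]
ee_rot: [-2.179, -2.258, 0.004]
force: [-9.5, -0.8, 10.4]
width: 0.1
gripper_force: 15.0
```

```bash
cat > arc.py <<'E'
from h import *
# rows for tilt th about hinge: handle H relative to hinge, in tray plane; tool rotates with tray
o=readout.observe();print(o["position"],o["force"],o["width"],o["gripper_force"])
R0=Rn.from_rotvec(o["ee_rot"]);print(R0.as_matrix().round(4))
yaw=.035;ex=np.array([np.cos(yaw),np.sin(yaw),0]);ey=np.array([-np.sin(yaw),np.cos(yaw),0])
p=o["position"];hinge=p+ex*.245+np.array([0,0,.040-p[2]])  # hinge z=.046-.006
for th in np.arange(.06,.55,.06):
    Q=Rn.from_rotvec(ey*th); # +y rotation lifts -x side
    pn=hinge+Q.apply(p-hinge)
    print(round(th,2),R0.inv().apply(pn-p)*100,(R0.inv()*Q*R0).as_rotvec().round(3))
E
python3 arc.py
```

```text
[ 0.45280519 -0.05329817 -0.00645192] [-9.5167411  -0.80310895 10.41273875] 0.1003736558592435 15.00145822763443
[[-3.560e-02  9.994e-01 -4.700e-03]
 [ 9.994e-01  3.560e-02  8.000e-04]
 [ 9.000e-04 -4.700e-03 -1.000e+00]]
0.06 [ 0.00151853 -0.24135296 -1.47636549] [0.06 0.   0.  ]
0.12 [ 0.0029978  -0.3937428  -2.96454685] [0.12 0.   0.  ]
0.18 [ 4.43248405e-03 -4.56621070e-01 -4.45918824e+00] [0.18 0.   0.  ]
0.24 [ 5.81742624e-03 -4.29761480e-01 -5.95491056e+00] [0.24 0.   0.  ]
0.3 [ 7.14763893e-03 -3.13260697e-01 -7.44633082e+00] [0.3 0.  0. ]
0.36 [ 8.41833478e-03 -1.07537996e-01 -8.92808153e+00] [0.36 0.   0.  ]
0.42 [ 9.62494068e-03  1.86666242e-01 -1.03948300e+01] [0.42 0.   0.  ]
0.48 [ 1.07631141e-02  5.68293201e-01 -1.18412975e+01] [0.48 0.   0.  ]
0.54 [ 1.18287589e-02  1.03596943e+00 -1.32622783e+01] [0.54  0.    0.001]
```

The handle is gripped at 9.2 mm. I'll start the lift along the arc to about 0.18 rad and check the force.

drive_tool(commands=[[[0.03,0,0],[0,-0.13,-0.74],-1],[[0.06,0,0],[0,-0.24,-1.48],-1],[[0.09,0,0],[0,-0.32,-2.22],-1],[[0.12,0,0],[0,-0.39,-2.96],-1],[[0.15,0,0],[0,-0.43,-3.71],-1],[[0.18,0,0],[0,-0.46,-4.46],-1],[[0.18,0,0],[0,-0.46,-4.46],-1]])

```text
clock: 11.65
position: [0.4484, -0.0535, 0.0386]
ee_rot: [-2.086, -2.162, 0.203]
force: [-8.5, 0.2, -0.2]
width: 0.097
gripper_force: 15.0
```

drive_tool(commands=[[[0.02,0,0],[0,-0.09,-0.49],-1],[[0.04,0,0],[0,-0.17,-0.98],-1],[[0.06,0,0],[0,-0.24,-1.48],-1],[[0.08,0,0],[0,-0.3,-1.97],-1],[[0.1,0,0],[0,-0.35,-2.47],-1],[[0.12,0,0],[0,-0.39,-2.96],-1],[[0.14,0,0],[0,-0.42,-3.46],-1],[[0.16,0,0],[0,-0.44,-3.96],-1],[[0.18,0,0],[0,-0.46,-4.46],-1],[[0.2,0,0],[0,-0.46,-4.96],-1],[[0.22,0,0],[0,-0.45,-5.46],-1],[[0.24,0,0],[0,-0.43,-5.95],-1],[[0.26,0,0],[0,-0.4,-6.45],-1],[[0.28,0,0],[0,-0.36,-6.95],-1],[[0.3,0,0],[0,-0.31,-7.45],-1],[[0.3,0,0],[0,-0.31,-7.45],-1],[[0.3,0,0],[0,-0.31,-7.45],-1],[[0.3,0,0],[0,-0.31,-7.45],-1],[[0.3,0,0],[0,-0.31,-7.45],-1]])

```text
clock: 13.23
position: [0.4592, -0.0531, 0.1124]
ee_rot: [-1.919, -1.988, 0.491]
force: [-6.4, 1.2, 1.9]
width: 0.099
gripper_force: 15.0
```

```bash
python3 - <<'E'
from h import *
o=readout.observe();print(o["position"],o["joints"],o["force"])
im=cams.get_image("scene");cv2.imwrite("pics/s6.png",im)
im2=cams.get_image("top");cv2.imwrite("pics/t6.png",im2)
# cassette blobs: bright on dark tray
for n,I,(r0,r1,c0,c1) in(("s",im,(170,290,170,340)),("t",im2,(140,250,230,345))):
    g=I[r0:r1,c0:c1];m=((g.min(2)>(150 if n=="s" else 100))).astype(np.uint8)
    k,_,st,ce=cv2.connectedComponentsWithStats(m);print(n,[(s[:].tolist(),(c+[c0,r0]).round().tolist()) for s,c in zip(st[1:],ce[1:]) if s[4]>15])
E
```

```text
[ 0.45916068 -0.05306511  0.1123923 ] [-0.25356723  0.60956608  0.37441444  1.66028772 -0.14583105  1.39474699
  0.20715024] [-6.3887529   1.20538304  1.86125326]
s [([0, 0, 170, 120, 8053], [260.0, 223.0]), ([84, 3, 15, 12, 119], [261.0, 179.0]), ([35, 65, 18, 14, 142], [213.0, 241.0]), ([55, 71, 19, 14, 146], [234.0, 247.0]), ([81, 79, 19, 15, 149], [260.0, 255.0]), ([0, 80, 122, 40, 2481], [211.0, 276.0]), ([101, 85, 19, 15, 157], [279.0, 262.0])]
t [([0, 0, 26, 78, 1202], [239.0, 168.0]), ([63, 0, 52, 110, 2974], [328.0, 195.0]), ([0, 87, 3, 12, 19], [231.0, 232.0])]
```

All four slid down into a line. I'll add a slightly steeper tilt with a little shaking to settle them, then check their alignment.

drive_tool(commands=[[[0.03,0,0],[0,-0.13,-0.74],-1],[[0.06,0,0],[0,-0.24,-1.48],-1],[[0.03,0,0],[0,-0.13,-0.74],-1],[[0.06,0,0],[0,-0.24,-1.48],-1],[[0.03,0,0],[0,-0.13,-0.74],-1],[[0.06,0,0],[0,-0.24,-1.48],-1],[[0.03,0,0],[0,-0.13,-0.74],-1],[[0.06,0,0],[0,-0.24,-1.48],-1],[[0.06,0,0],[0,-0.24,-1.48],-1],[[0.06,0,0],[0,-0.24,-1.48],-1],[[0.06,0,0],[0,-0.24,-1.48],-1]])

```text
clock: 14.25
position: [0.4641, -0.0528, 0.1268]
ee_rot: [-1.883, -1.951, 0.544]
force: [-7.7, 0.5, 3.1]
width: 0.101
gripper_force: 15.0
```

```bash
python3 - <<'E'
from h import *
o=readout.observe();print(o["position"],o["force"],o["width"])
a=cv2.imread("pics/s6.png")[200:300,180:320]
im=cams.get_image("scene");b=im[200:300,180:320]
cv2.imwrite("pics/s7.png",cv2.resize(b,(800,571),interpolation=2))
E
```

```text
[ 0.46406835 -0.05280327  0.12682498] [-7.69180399  0.51058869  3.10842165] 0.10071242446114065
```

View pics/s7.png

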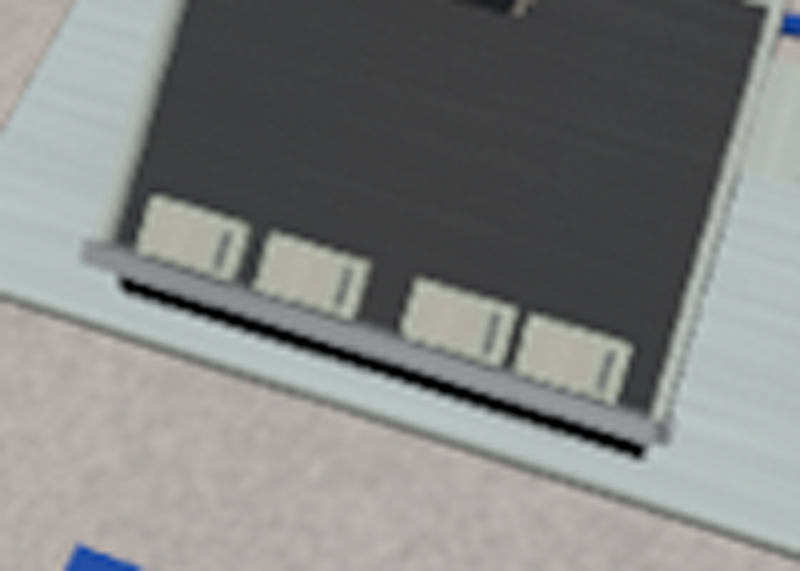

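All four cassettes lie flat along the fence, between (145,250) and (620,395) in the crop. Now lower gently along the arc.

drive_tool(commands=[[[-0.02,0,0],[0,0.1,0.49],-1],[[-0.05,0,0],[0,0.26,1.22],-1],[[-0.1,0,0],[0,0.59,2.42],-1],[[-0.15,0,0],[0,0.97,3.61],-1],[[-0.2,0,0],[0,1.41,4.77],-1],[[-0.25,0,0],[0,1.91,5.92],-1],[[-0.3,0,0],[0,2.47,7.03],-1],[[-0.35,0,0],[0,3.08,8.12],-1],[[-0.38,0,0],[0,3.47,8.76],-1],[[-0.41,0,0],[0,3.88,9.38],-1],[[-0.44,0,0],[0,4.31,9.99],-1],[[-0.46,0,0],[0,4.61,10.39],-1],[[-0.46,0,0],[0,4.61,10.39],-1]])

```text
clock: 15.38
position: [0.4499, -0.0534, 0.0127]
ee_rot: [-2.141, -2.218, 0.091]
force: [-5.6, 0.1, -0.5]
width: 0.102
gripper_force: 15.0
```

drive_tool(commands=[[[-0.01,0,0],[0,0.05,0.25],-1],[[-0.02,0,0],[0,0.1,0.49],-1],[[-0.03,0,0],[0,0.15,0.73],-1],[[-0.04,0,0],[0,0.21,0.98],-1],[[-0.05,0,0],[0,0.26,1.22],-1],[[-0.06,0,0],[0,0.32,1.46],-1],[[-0.065,0,0],[0,0.35,1.58],-1],[[-0.07,0,0],[0,0.38,1.7],-1],[[-0.075,0,0],[0,0.41,1.82],-1],[[-0.08,0,0],[0,0.45,1.94],-1],[[-0.08,0,0],[0,0.45,1.94],-1],[[-0.08,0,0],[0,0.45,1.94],-1]])

```text
clock: 16.38
position: [0.4528, -0.0533, -0.0063]
ee_rot: [-2.179, -2.258, 0.004]
force: [-9.0, -0.2, 6.6]
width: 0.1
gripper_force: 15.0
```

The tray is flat at its original height and resting. Release and withdraw straight up.

drive_tool(commands=[[[0,0,0],[0,-0.15,-0.05],-1],[[0,0,0],[0,-0.15,-0.05],-1],[[0,0,0],[0,-0.15,-0.05],-0.15],[[0,0,0],[0,-0.15,-0.05],-0.15],[[0,0,0],[0,-0.15,-0.05],-0.15],[[0,0,0],[0,-0.15,-0.05],-0.15],[[0,0,0],[0,-0.15,-0.05],-0.15],[[0,0,0],[0,-0.15,-0.05],-0.15],[[0,0,0],[0,-0.15,-1],-0.15],[[0,0,0],[0,-0.15,-3],-0.15],[[0,0,0],[0,-0.15,-6],-0.15],[[0,0,0],[0,-0.15,-10],-0.15],[[0,0,0],[0,-0.15,-14],-0.15],[[0,0,0],[0,-0.15,-18],-0.15],[[0,0,0],[0,-0.15,-18],-0.15],[[0,0,0],[0,-0.15,-18],-0.15]])

```text
clock: 17.72
position: [0.4556, -0.0534, 0.1765]
ee_rot: [2.179, 2.259, 0.007]
force: [-0.4, 0.1, -0.8]
width: 0.428
gripper_force: 0.0
```

```bash
python3 - <<'E'
from h import *
o=readout.observe();print(o["position"],o["force"],o["width"])
im=cams.get_image("scene");T=cams.camera_info("scene")
old=cv2.imread("pics/scene0.png")
d=cv2.absdiff(im,old).max(2)
for n,(r0,r1,c0,c1) in dict(jar=(155,182,222,245),marker=(195,215,305,355),beaker=(175,215,80,125),bottle=(225,285,415,475),tip=(190,245,425,485)).items(): print(n,d[r0:r1,c0:c1].mean().round(1))
g=im[215:270,190:315];m=(g.min(2)>135).astype(np.uint8)
k,_,st,ce=cv2.connectedComponentsWithStats(m)
for s,c in zip(st[1:],ce[1:]):
    if 40<s[4]<400:
        u,v=c+[190,215];print(s.tolist(),at(T,u,v,.056).round(4))
E
```

```text
[ 0.45557813 -0.05343817  0.17648917] [-0.35033737  0.10602799 -0.83852698] 0.4275236457113177
jar 5.3
marker 5.0
beaker 5.1
bottle 4.6
tip 5.3
[0, 41, 40, 14, 293] [ 0.7588 -0.128   0.056 ]
```

The bystanders have not moved. I'll confirm the cassettes numerically.

```bash
python3 - <<'E'
from h import *
im=cams.get_image("scene");T=cams.camera_info("scene")
r0,c0=205,190
for th in(110,125,145,155):
    m=(im[r0:285,c0:325].min(2)>th).astype(np.uint8)
    k,lab,st,ce=cv2.connectedComponentsWithStats(m,connectivity=4)
    for j in range(1,k):
        if 60<st[j,4]<350:
            ys,xs=np.where(lab==j)
            P=np.array([at(T,x+c0,y+r0,.056)[:2] for x,y in zip(xs,ys)],np.float32)*1000
            print(th,st[j].tolist(),[np.round(q,1) for q in cv2.minAreaRect(P)])
E
```

```text
145 [17, 29, 15, 10, 97] [array([ 683.9, -137.2]), array([19.9, 34.8]), np.float64(3.0)]
145 [37, 35, 17, 10, 100] [array([681.8, -79.8]), array([19. , 37.7]), np.float64(1.2)]
145 [62, 43, 19, 12, 122] [array([678.7,  -7.5]), array([20.4, 44.4]), np.float64(1.2)]
145 [82, 49, 17, 11, 108] [array([677.3,  40.2]), array([19.5, 36.3]), np.float64(1.2)]
155 [17, 29, 15, 10, 86] [array([ 683.4, -136.8]), array([18.2, 33.6]), np.float64(1.2)]
155 [37, 35, 17, 10, 93] [array([681.9, -79.3]), array([19. , 36.6]), np.float64(1.0)]
155 [63, 43, 18, 12, 107] [array([678.8,  -8. ]), array([18.7, 43.5]), np.float64(1.2)]
155 [82, 49, 17, 11, 98] [array([676.9,  40.2]), array([18.6, 36.3]), np.float64(1.2)]
155 [40, 67, 36, 13, 191] [array([751.2, -13.1]), array([30.6, 82.8]), np.float64(21.1)]
```

The four cassettes are in one straight row at the tray's yaw, flat against the fence.

```bash
python3 -c "
from cell import job;print(job.sign_off())"
```

```text
the job is handed in; nothing more can be done
None
```

I pressed the knob fully down, turned it to its counterclockwise stop and let it up again, then tilted the tray so all four cassettes lie flat in one row against the fence, lowered it gently, and handed the job in at about 18 s; the jar, marker, beaker, bottle and tip box showed no change in the scene camera.

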